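Lay out the pill-filling place beside the drawer

ROBOT

A 6-joint arm with a two-finger parallel gripper is mounted at the origin on the work surface. World frame = base frame: x ahead of the robot, y to its left, z up, the work surface at z = 0. Lengths are in mm, angles in rad, forces in N, time in s.
With the tool pointing down it reaches from about 300 to 850 mm from the base axis. Payload 4.2 kg.
Tool frame: the origin (TCP) lies midway between the tips of the shut fingers; the grasp point (between the pads) lies 19 mm behind it; x points along the fingers, y is the direction in which the jaws open and shut, and the axes are right-handed (so a half turn about x gives the same grasp; the last joint's range is limited). The gripper opens to 91 mm and grips with 3 to 60 N. Pads are 32 mm wide; open, the fingers measure 118 mm over their backs; the gripper's body (76 mm by 178 mm) begins 60 mm behind the grasp point.
Start: joints at [1.296, 0.32, 1.565, -0, 1.257, -0.02], TCP at [144.931, 556.451, 213.976] pointing down, gripper open.
Joint ranges: [-3.11, 3.11], [-0.84, 2.01], [0.21, 2.61], [-1.34, 4.49], [0.05, 2.63], [-2.56, 2.56]. Speed limits (rad/s): [2.57, 2.57, 3.14, 3.14, 3.14, 3.14].

INTERFACE

Orientations are given as a unit quaternion [x, y, z, w].
In Python, from station import telemetry, read_camera, calibration, finish_job gives the robot as it stands.
- The arm moves only by the tool carry_out, never from a script. Its argument "motion" is one flat list of numbers, 6 for each row, row after row: the shift along the tool's x, y, z in mm, then the turn, a rotation vector about the tool's x, y, z in degrees. A call has 1 to 10 rows; each row is the pose to reach, as a shift and turn from the pose commanded when the call began, along the tool's axes at that moment; what a row does not reach only later rows make up. A row lasts 1/12 s, in which the tool goes at most 41.7 mm and 7.16 degrees, less where a joint would pass 70% of its speed; a pose out of reach is approached as far as the arm can. A call with a gripper value outside its range is refused whole. "grip" is the opening, from -1 (shut) to 1 (fully open), set as the call begins (left out, the last holds). The fingers move at their own pace and stop on an object; "force" is the grip in N (left out, the last holds). Time passes only in rows, so rows that repeat a pose let the fingers close. It gives the time, the measured TCP pose, the force and the opening at its end, in the units of the state.
- telemetry.state(): the state, without advancing time (a new reading comes with each control period).
- read_camera(name): name is "side" or "top" or "wrist"; returns (picture, depth): 384x512x3 uint8, red, green, blue; 384x512 float32, mm along the optical axis (not along the pixel's ray), 0 where there is no reading.
- calibration(name): a dict with "fx", "fy", "cx", "cy" (pixels), "xyz" and "attitude" of the camera in the world; the wrist camera has in their place "hand_eye" (4x4, takes a point from camera to tool coordinates, whose origin is the TCP and whose axes are the tool frame's). Camera axes: x right, y up, looking along -z (the intrinsics and any distortion apply to the point x, -y, -z); pixel columns grow to the right and rows downward; lengths in mm; the calibration is good to about 2 mm. A picture is of the moment at which its call begins: read the wrist's pose just before it. calibration takes no time and is no camera call.
- finish_job(): hands the job in, once; it reports no verdict.
The state is a dict: "time_s": time; "q": joint angles; "joint_velocities": joint speeds; "effort": joint torques, N m; "ee_pos": TCP position; "eef_rot": TCP orientation; "contact_force": force on the tool from outside, world axes, zero at the start; "torque": the same for the moment, N m; "finger_gap": finger opening in mm.
Only numpy, scipy, OpenCV 4.12 (cv2) and the standard library are available. Lean on these libraries where they do the work, as an engineer would, in place of code of your own. Each camera call takes 0.05 s, during which the arm holds its last target.

TASK

Lay out the things from the drawer around the counting tray, ready for filling, left and right as the robot sees them (it looks along +x): stand the green bottle left of the tray, level with the middle of its left side, and the pillbox right of it, level with the middle of its right side and with its long side parallel to that edge. Set the bottle's loose cap behind the pillbox (beyond its far short end), in line with it, and leave the funnel standing upright in the bottle's mouth, seated on its collar. Leave a gap of about 3 cm between each pair of neighbours, everything upright on the worktop, and leave the steel cup and the tablet splitter undisturbed in the drawer.

Things in the scene. Friction and masses are not known exactly. Their poses are not given: they have to be found in the camera images.
- tray: Cream melamine counting tray, fixed on the worktop: 130 (its x) x 100 (its y) x 12 mm high, walls 5 mm. Origin: centre of its underside, at worktop height. Its x axis points away from the robot (within 0.2 rad), its y axis to the left; a small pouring lip sticks out 23 mm from its near (-x) side, off-centre towards +y.
- bottle: Dark green opaque glass tablet bottle, open, upright in the drawer: body 48 mm diameter up to 45 mm, shoulder to 55 mm, neck 36 mm outside and 28 mm inside diameter, total height 70 mm, hollow. Origin: centre of its underside, z up. About 0.12 kg; best gripped on its body or neck.
- funnel: White pill funnel, 30 g, upright in the stand's ring. Origin: centre of the spout's lower end, z up. Spout 18 mm diameter (14 at the tip), 25 mm long; flat collar 38 mm diameter, 4 mm thick, its underside 25 mm above the origin, rests on the ring or a bottle's mouth; then a cone and a vertical rim band, 54 mm diameter, from 46 to 62 mm (the top). Grip it across the rim band.
- pillbox: Chrome pillbox with rounded corners, closed, lying flat in the drawer: 56 (its x) x 40 (its y) x 24 mm high. Origin: centre of its underside, z up. About 70 g.
- cap: Loose white plastic screw cap, a disc 40 mm in diameter and 16 mm high with a thin grey band round its lower edge, lying flat in the drawer. Origin: centre of its underside, z up. 20 g.
- stand: Small steel funnel stand, fixed in the drawer: base 56 x 56 mm, two thin posts and a ring of 44 mm outside and 28 mm inside diameter whose top is 40 mm above the origin (centre of its underside). The funnel's origin stands 15 mm above the stand's origin.
- drawer: Grey powder-coated drawer lifted out onto the worktop, fixed, left or right of the tray: 240 (its x) x 360 (its y) mm, walls 5 mm thick, 35 mm high; front panel (towards the robot) 45 mm high with a bar handle. Origin: centre of its underside, at worktop height; inner floor 5 mm above it. The six things in it stand in two rows of three along y (rows 92 mm, neighbours 108 mm apart), in any order.
- dosecup: Small open steel dosing cup, 38 mm diameter at the rim, 36 mm high, in the drawer; to be left alone. Origin: centre of its underside.
- splitter: White plastic tablet splitter, base 50 x 36 x 16 mm with two dark grooves, its lid standing open at one end to 43 mm height, in the drawer; to be left alone. Origin: centre of its underside.
There are look-alikes about, which are no part of the job. There is more than one size of the cap; the one meant has the size given above. There is more than one size of the bottle; the one meant has the size given above.

How it is judged (in metres and radians):
At the end, for the whole second after the job is handed in: All at rest on the worktop, within 0.1 rad of upright: gaps tray-bottle, tray-pillbox, pillbox-cap 30 +/- 15 mm, each within 15 mm of the stated middle line; pillbox within 0.2 rad of the tray's x; funnel within 8 mm of the bottle's axis, its collar on the mouth (+/- 4 mm) (x of bottle in the frame of tray between -0.015 and 0.015 m and y of bottle in the frame of tray between 0.089 and 0.119 m and horizontal distance between funnel and bottle below 0.008 m and z of funnel in the frame of bottle between 0.041 and 0.049 m and x of pillbox in the frame of tray between -0.015 and 0.015 m and y of pillbox in the frame of tray between -0.115 and -0.085 m and angle between the x axis of pillbox and the x axis of tray, either way round below 0.2 rad and x of cap in the frame of tray above 0.04 m and (x of cap in the frame of pillbox between 0.063 and 0.093 m or x of cap in the frame of pillbox between -0.093 and -0.063 m) and y of cap in the frame of pillbox between -0.015 and 0.015 m and angle between each of bottle, funnel, pillbox, cap's own z axis and vertical below 0.1 rad and linear speed of each of bottle, funnel, pillbox, cap below 0.02 m/s and angular speed of each of bottle, funnel, pillbox, cap below 0.3 rad/s and height (world z) of each of bottle, pillbox, cap below 0.005 m); the robot touches nothing.
It fails at once if the steel dosing cup is moved by more than 20 mm (distance of dosecup from where it was at the start of the episode above 0.02 m).
It fails at once if the tablet splitter is moved by more than 20 mm (distance of splitter from where it was at the start of the episode above 0.02 m).
It also fails if it takes over 128 s, if anything falls off the work surface, if the arm or the gripper's body presses on something with over 40 N, if the wrist force passes 120 N, or if a joint passes its speed limit or range.

## Working session

There is one attempt and no reset: what is moved stays moved. The work goes in short steps, Python scripts to look and compute and a tool call to move; the robot and the scene stay as the last step left them, time stands still between calls to the robot, and variables do not carry over. Pictures are saved under pics/ and viewed, and the job is handed in when it is done.

Besides the shell and the picture viewer there is one more tool, called after "Call:" as a command line: name --argument value ..., lists and objects as JSON in quotes. carry_out: Moves the arm, as the interface text tells. Its arguments: {"type":"object","properties":{"motion":{"type":"array","items":{"type":"number"}},"grip":{"type":"number"},"force":{"type":"number"}},"required":["motion"]}

```bash
ls; mkdir -p pics; python3 - <<'E'
from station import telemetry, read_camera, calibration
import cv2, numpy as np
print(telemetry.state())
for n in ["side","top","wrist"]:
    print(n,calibration(n))
    p,d=read_camera(n); cv2.imwrite(f"pics/{n}0.png",p[:,:,::-1]); np.savez(f"pics/{n}0.npz",p=p,d=d)
E
```

```text
pics
{'time_s': 0.0, 'q': array([ 1.29600108e+00,  3.20270244e-01,  1.56568873e+00, -7.51236787e-06,
        1.25736867e+00, -2.00145444e-02]), 'joint_velocities': array([-9.84510714e-04,  7.77723923e-04, -2.70389663e-05, -1.04176943e-03,
       -1.56718799e-03,  9.58435145e-04]), 'effort': array([ 1.69817686e-03, -4.12461770e+01, -2.31981236e+01,  7.30171893e-02,
        4.55566426e-02, -1.50653468e-04]), 'ee_pos': array([144.79164281, 555.94931795, 213.12894453]), 'eef_rot': array([ 0.08922716,  0.7014644 , -0.09044142,  0.70128921]), 'contact_force': array([0.44992855, 0.74048446, 0.17664219]), 'torque': array([0.01102   , 0.04182905, 0.00904408]), 'finger_gap': 91.19153901948133}
side {'fx': 375.508617376935, 'fy': 375.508617376935, 'cx': 262.73785544627697, 'cy': 194.12245944119294, 'xyz': array([252.28283801, 587.29818732, 663.61349072]), 'attitude': array([-0.08504632,  0.37637123,  0.90200767, -0.19363363])}
top {'fx': 402.86845706845065, 'fy': 402.86845706845065, 'cx': 248.58819873592304, 'cy': 192.60143210505666, 'xyz': array([ 345.70269447,    5.79088522, 1041.13109409]), 'attitude': array([ 0.05064409, -0.06879019, -0.69649515,  0.71245884])}
wrist {'fx': 307.4250936361227, 'fy': 307.4250936361227, 'cx': 255.42184917313915, 'cy': 189.99978854210417, 'hand_eye': array([[-2.74609353e-04,  2.52488348e-01, -9.67599896e-01,
        -1.71341787e+02],
       [ 9.99999862e-01,  5.03231769e-04, -1.52489844e-04,
        -1.10143733e+00],
       [ 4.48425099e-04, -9.67599804e-01, -2.52488452e-01,
        -7.13104006e+01],
       [ 0.00000000e+00,  0.00000000e+00,  0.00000000e+00,
         1.00000000e+00]])}
```

View pics/top0.png

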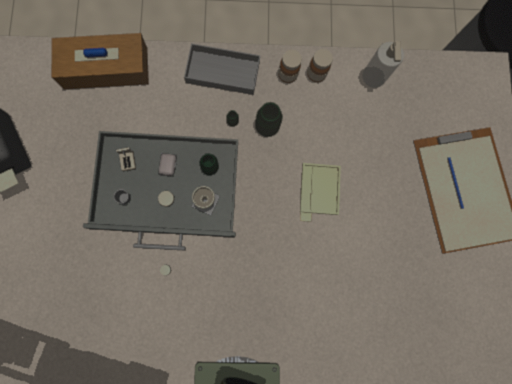

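View pics/side0.png

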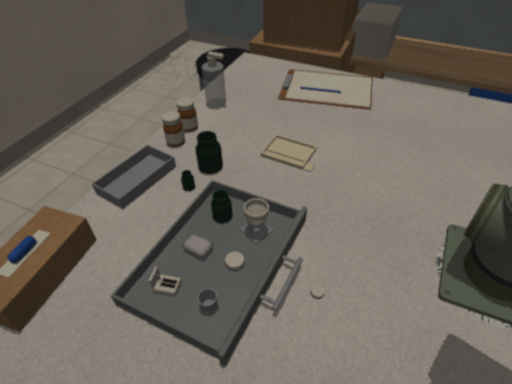

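View pics/wrist0.png

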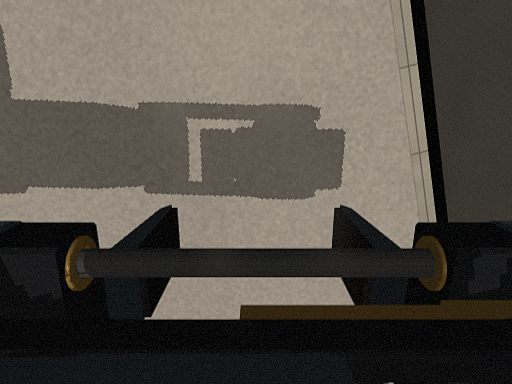

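Candidates (top view): bottle – in the drawer (209,165), against a large one at (268,120) and a small one at (232,118). Cap – in the drawer (166,199), against a small disc at (165,270). Pillbox (167,164), funnel in its stand (203,198), cup (122,198), splitter (126,160), tray (320,190). The described ones are those in the drawer. I'll check sizes and take a close crop.

```bash
cat > h.py <<'E'
import numpy as np, cv2
from scipy.spatial.transform import Rotation as R
from station import telemetry, read_camera, calibration
def campose(n,st=None):
    c=calibration(n)
    if n!="wrist": return c,R.from_quat(c["attitude"]).as_matrix(),np.array(c["xyz"])
    st=st or telemetry.state(); H=c["hand_eye"]; Rt=R.from_quat(st["eef_rot"]).as_matrix()
    return c,Rt@H[:3,:3],Rt@H[:3,3]+st["ee_pos"]
def rays(P,u,v):
    c,Rm,t=P
    d=np.stack([(np.asarray(u,float)-c["cx"])/c["fx"],-(np.asarray(v,float)-c["cy"])/c["fy"],-np.ones_like(np.asarray(u,float))],-1)
    return d@Rm.T,t
def plane(P,u,v,z):
    d,t=rays(P,u,v); return t+d*((z-t[2])/d[...,2])[...,None]
def cloud(P,d):
    v,u=np.mgrid[:d.shape[0],:d.shape[1]]; r,t=rays(P,u,v); X=t+r*d[...,None]; X[d<=0]=np.nan; return X
def proj(P,X):
    c,Rm,t=P; q=(np.asarray(X)-t)@Rm; return np.stack([c["cx"]+c["fx"]*q[...,0]/-q[...,2],c["cy"]+c["fy"]*q[...,1]/q[...,2]],-1)
E
python3 - <<'E'
from h import *
for n in ["top","side"]:
    z=np.load(f"pics/{n}0.npz"); P=campose(n); X=cloud(P,z["d"]); np.save(f"pics/{n}_X.npy",X)
    pts=dict(top=dict(bottle=(209,160),big=(268,108),small=(232,114),cap=(166,199),cap2=(165,270),pill=(167,160),funnel=(203,190),cup=(122,196),split=(126,160),tray=(325,190),table=(270,250),floor=(140,180)),
      side=dict(bottle=(221,205),cap=(234,260),pill=(198,245),funnel=(256,210),tray=(295,152),table=(350,230),cup=(207,300)))[n]
    for k,(u,v) in pts.items(): print(n,k,np.round(np.nanmedian(X[v-1:v+2,u-1:u+2].reshape(-1,3),0)))
p=cv2.imread("pics/top0.png")[125:280,80:350]; cv2.imwrite("pics/crop.png",cv2.resize(p,None,fx=2.9,fy=2.9,interpolation=cv2.INTER_CUBIC))
p=cv2.imread("pics/side0.png")[120:340,110:330]; cv2.imwrite("pics/crops.png",cv2.resize(p,None,fx=2.7,fy=2.7,interpolation=cv2.INTER_CUBIC))
E
```

```text
top bottle [606.  87.  10.]
top big [740. -64.  48.]
top small [734.  30.  11.]
top cap [498. 192.  21.]
top cap2 [321. 186.  10.]
top pill [599. 193.  26.]
top funnel [517.  95.  62.]
top cup [505. 307.   8.]
top split [597. 300.  22.]
top tray [ 535. -220.    3.]
top table [376. -77.  -2.]
top floor [550. 265.   4.]
side bottle [581. 100.  58.]
side cap [500. 197.  20.]
side pill [586. 197.  27.]
side funnel [505.  79.  54.]
side tray [ 521. -213.    3.]
side table [304.   1.  -2.]
side cup [510. 294.   8.]
```

View pics/crop.png

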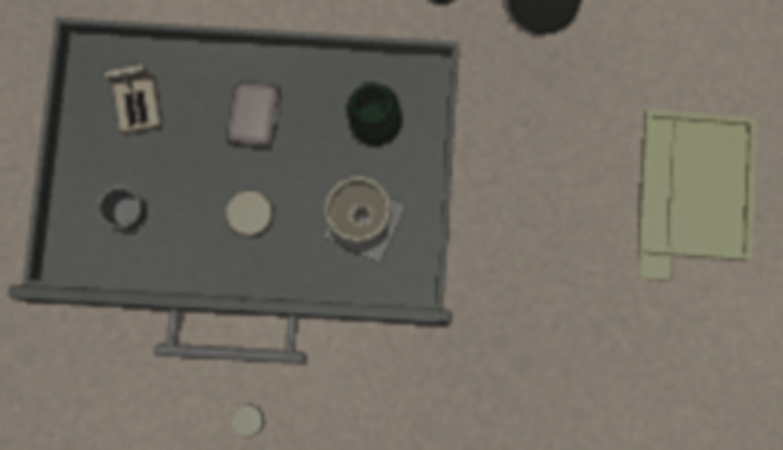

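View pics/crops.png

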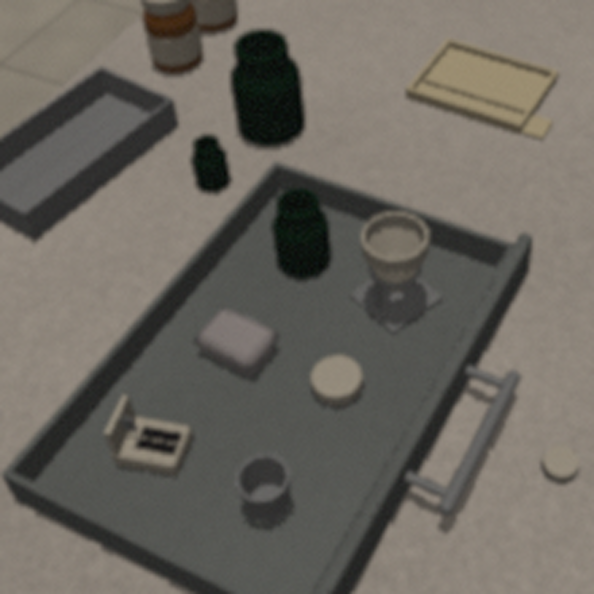

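```bash
python3 - <<'E'
from h import *
# dominate: per-object clouds in xy windows
wins=dict(bottle=(570,650,55,125,35),pill=(560,630,160,225,20),cap=(465,530,160,225,13),funnel=(465,560,50,125,70),split=(560,640,265,340,10),cup=(470,540,270,340,20))
for n in ["top","side"]:
    X=np.load(f"pics/{n}_X.npy")
    f=X.reshape(-1,3); m=(abs(f[:,0]-350)<60)&(abs(f[:,1]+80)<60); print(n,"table z",np.nanmedian(f[m,2]),np.nanstd(f[m,2]))
    m=(abs(f[:,0]-550)<20)&(abs(f[:,1]-250)<10); print("floor",np.nanmedian(f[m,2]))
    for k,(a,b,c,d,z) in wins.items():
        m=(f[:,0]>a)&(f[:,0]<b)&(f[:,1]>c)&(f[:,1]<d)&(f[:,2]>z)
        q=f[m]
        if len(q)<5: print(k,len(q)); continue
        r=cv2.minAreaRect(q[:,:2].astype(np.float32))
        print(k,len(q),"mid",np.round((q.min(0)+q.max(0))/2,1),"ext",np.round(q.max(0)-q.min(0),1),"rect",np.round(r[0],1),np.round(r[1],1),round(r[2],1),"z99",np.round(np.percentile(q[:,2],90),1))
# tray by colour
for n,roi in [("top",(285,345,155,228)),("side",(255,325,130,175))]:
    P=campose(n); p=cv2.cvtColor(np.load(f"pics/{n}0.npz")["p"],cv2.COLOR_RGB2HSV)
    m=np.zeros(p.shape[:2],np.uint8); a,b,c,d=roi
    print(n,p[190 if n=="top" else 152,325 if n=="top" else 292],p[240,270])
    m[c:d,a:b]=((p[c:d,a:b,1]>(55)) & (p[c:d,a:b,2]>90))*255
    m=cv2.morphologyEx(m,cv2.MORPH_CLOSE,np.ones((5,5))); cv2.imwrite(f"pics/traym_{n}.png",m)
    m=cv2.morphologyEx(m,cv2.MORPH_OPEN,np.ones((13,13)) if n=="top" else np.ones((9,9)))
    cs,_=cv2.findContours(m,cv2.RETR_EXTERNAL,cv2.CHAIN_APPROX_NONE); k=max(cs,key=cv2.contourArea)[:,0]
    W=plane(P,k[:,0],k[:,1],10)[:,:2].astype(np.float32); print("tray",n,cv2.minAreaRect(W))
E
```

```text
top table z -1.3874235797372876 1.8688696985044095
floor 3.6154850740558686
bottle 195 mid [590.9  86.1  56. ] ext [41.7 46.  41.7] rect [590.7  86.1] [41.6 46.1] 1.8 z99 74.0
pill 312 mid [590.1 194.   26.4] ext [58.3 44.1 12.3] rect [590.2 193.4] [41.7 56.2] 83.8 z99 29.3
cap 192 mid [500.7 193.1  18.7] ext [38.3 38.1 11. ] rect [501.4 193.3] [37.9 38. ] 81.2 z99 22.1
funnel 108 mid [497.2  92.7  77.1] ext [53.  53.3 14.1] rect [498.   92.3] [53.2 52.4] 24.2 z99 82.4
split 327 mid [602.5 298.3  30.2] ext [62.1 43.6 40. ] rect [601.9 294.5] [55.4 47.2] 10.9 z99 43.1
cup 115 mid [500.7 301.8  31.7] ext [36.2 37.1 22.7] rect [501.2 301.6] [35.7 35.5] 64.9 z99 41.0
side table z -1.412705282320644 1.1636946625527147
floor 3.8020767068121586
bottle 384 mid [592.1  88.4  56.1] ext [44.1 47.1 40.6] rect [590.5  89.1] [44.  44.1] 75.2 z99 73.0
pill 399 mid [589.8 195.7  25.1] ext [57.6 44.9 10.1] rect [589.2 194.2] [42.7 54.9] 83.7 z99 28.5
cap 264 mid [502.1 195.3  18.5] ext [39.8 40.1 10.9] rect [501.3 195. ] [38.  39.5] 19.1 z99 21.1
funnel 222 mid [498.   94.   76.3] ext [53.3 54.9 12.6] rect [497.1  94.3] [51.7 54.3] 24.0 z99 81.1
split 564 mid [597.8 301.1  29.1] ext [52.6 43.5 38. ] rect [598.6 300.6] [49.4 36.4] 12.9 z99 42.8
cup 264 mid [501.1 302.4  31.3] ext [37.2 36.4 22.1] rect [501.1 302.8] [35.8 37. ] 79.5 z99 40.1
top [ 32  53 140] [ 17  38 129]Traceback (most recent call last):
  File "<stdin>", line 22, in <module>
ValueError: max() iterable argument is empty
```

```bash
python3 - <<'E'
from h import *
for n in ["top","side"]:
    f=np.load(f"pics/{n}_X.npy").reshape(-1,3)
    q=f[(f[:,0]>560)&(f[:,0]<630)&(f[:,1]>50)&(f[:,1]<125)&(f[:,2]>64)]
    print("neck",n,len(q),np.round((q.min(0)+q.max(0))/2,1),np.round(q.max(0)-q.min(0),1))
for n,roi in [("top",(285,345,155,228)),("side",(255,325,130,175))]:
    P=campose(n); p=np.load(f"pics/{n}0.npz")["p"]; h=cv2.cvtColor(cv2.bilateralFilter(p,7,40,3),cv2.COLOR_RGB2HSV)
    a,b,c,d=roi; m=np.zeros(h.shape[:2],np.uint8)
    m[c:d,a:b]=((h[c:d,a:b,0]>23)&(h[c:d,a:b,0]<45)&(h[c:d,a:b,1]>44))*255
    m=cv2.morphologyEx(m,cv2.MORPH_CLOSE,np.ones((5,5))); cv2.imwrite(f"pics/traym_{n}.png",cv2.resize(m[c-5:d+5,a-5:b+5],None,fx=6,fy=6,interpolation=0))
    k9=13 if n=="top" else 7
    m2=cv2.morphologyEx(m,cv2.MORPH_OPEN,np.ones((k9,k9)))
    for mm in (m,m2):
        cs,_=cv2.findContours(mm,cv2.RETR_EXTERNAL,cv2.CHAIN_APPROX_NONE); k=max(cs,key=cv2.contourArea)[:,0]
        W=plane(P,k[:,0],k[:,1],11)[:,:2].astype(np.float32); print("tray",n,cv2.minAreaRect(W))
E
```

```text
neck top 82 [591.4  85.6  70.6] [36.1 32.5 12.6]
neck side 135 [590.4  86.   70.3] [35.  37.8 12.4]
tray top ((528.7645874023438, -205.46363830566406), (102.62184143066406, 148.1940460205078), 88.034423828125)
tray top ((538.7545776367188, -207.1134033203125), (98.04380798339844, 128.60763549804688), 89.88362121582031)Traceback (most recent call last):
  File "<stdin>", line 14, in <module>
ValueError: max() iterable argument is empty
```

View pics/traym_top.png

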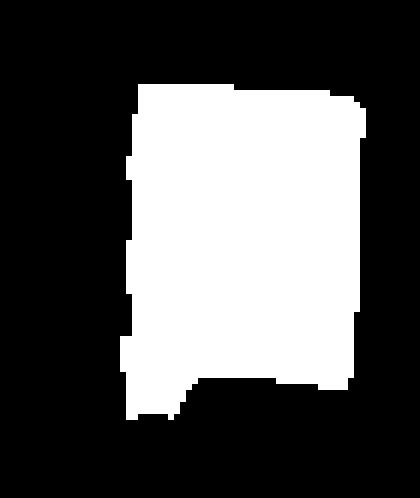

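View pics/traym_side.png

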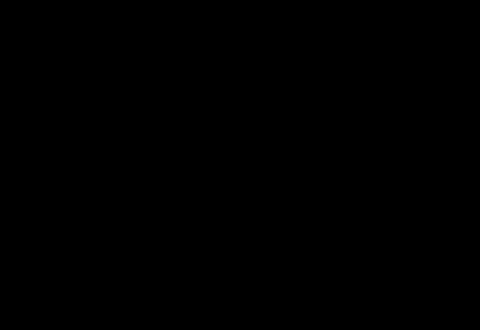

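```bash
python3 - <<'E'
from h import *
P=campose("side"); c=np.array([[276.7,135.9],[316.3,147],[303.7,168.1],[261.1,155.2]])
W=plane(P,c[:,0],c[:,1],11); print(W.round(1),W.mean(0))
for n in ("top",):
    p=cv2.imread(f"pics/{n}0.png")[155:232,290:350]; cv2.imwrite("pics/tt.png",cv2.resize(p,None,fx=7.5,fy=7.5,interpolation=cv2.INTER_CUBIC))
p=cv2.imread("pics/side0.png")[125:180,250:330]; cv2.imwrite("pics/ts.png",cv2.resize(p,None,fx=9,fy=9,interpolation=cv2.INTER_CUBIC))
P=campose("top"); m=cv2.imread("pics/traym_top.png",0)[::6,::6]
m=m[3:-3,3:-3]
rows=[r for r in range(m.shape[0]) if m[r].sum()>20*255]
L=[];Rr=[]
for r in rows[8:-8]:
    x=np.flatnonzero(m[r]); L.append((x[0]-.5,r));Rr.append((x[-1]+.5,r))
T=[];B=[]
for q in range(m.shape[1]):
    y=np.flatnonzero(m[:,q])
    if len(y): T.append((q,y[0]-.5));B.append((q,y[-1]+.5))
T=T[6:-8];B=B[16:-5]
for nme,a in zip("LRTB",(L,Rr,T,B)):
    a=np.array(a)+[285-5+3,155-5+3]; w=plane(P,a[:,0],a[:,1],11)[:,:2]
    vx,vy,x0,y0=cv2.fitLine(w.astype(np.float32),cv2.DIST_HUBER,0,.01,.01).ravel(); print(nme,x0.round(1),y0.round(1),np.degrees(np.arctan2(vy,vx)).round(2))
E
```

```text
[[ 593.5 -251.3   11. ]
 [ 470.3 -247.7   11. ]
 [ 471.5 -147.1   11. ]
 [ 597.8 -150.8   11. ]] [ 533.28075848 -199.22386188   11.        ]
L 528.1 -156.5 -0.41
R 543.4 -256.6 -1.02
T 603.3 -198.2 88.62
B 473.3 -215.6 85.44
```

View pics/tt.png

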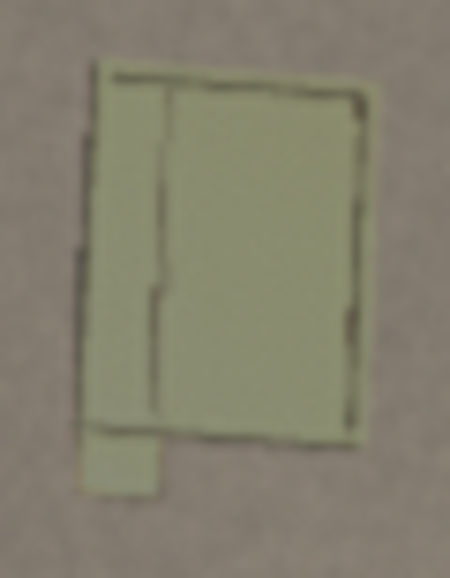

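View pics/ts.png

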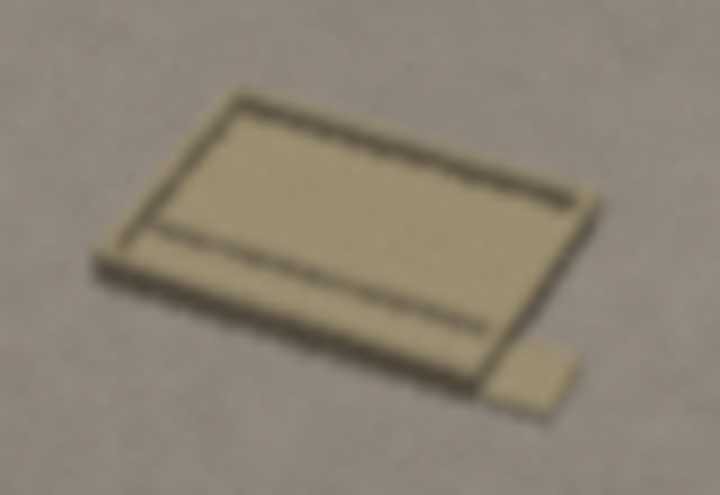

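```bash
python3 - <<'E'
from h import *
for n,s,o,c in [("side",9,(250,125),[(237,90),(603,198),(480,382),(95,256)]),("top",7.5,(290,155),[(97,62),(380,77),(362,445),(81,427)])]:
    c=(np.array(c)+.5)/s-.5+o
    for z in (10.6,):
        W=plane(campose(n),c[:,0],c[:,1],z); print(n,W.round(1),W.mean(0).round(1))
print(calibration("top").keys())
E
```

```text
side [[ 598.5 -257.1   10.6]
 [ 470.4 -250.4   10.6]
 [ 475.2 -150.9   10.6]
 [ 604.6 -159.1   10.6]] [ 537.2 -204.3   10.6]
top [[ 605.2 -159.6   10.6]
 [ 602.5 -259.7   10.6]
 [ 471.9 -251.1   10.6]
 [ 475.8 -153.8   10.6]] [ 538.8 -206.1   10.6]
dict_keys(['fx', 'fy', 'cx', 'cy', 'xyz', 'attitude'])
```

```bash
cat > plan.py <<'E'
import sys; from h import *
# usage: plan.py x y z yawdeg : prints shift(tool mm) and rotvec (tool deg) from current pose
x,y,z,yaw=map(float,sys.argv[1:5]); s=telemetry.state(); Rt=R.from_quat(s["eef_rot"])
best=None
for k in (0,180):
    a=np.radians(yaw+90+k); jy=np.array([np.cos(a),np.sin(a),0]); jx=np.array([0,0,-1.]); T=R.from_matrix(np.stack([jx,jy,np.cross(jx,jy)],1))
    rv=(Rt.inv()*T).as_rotvec(degrees=True)
    if len(sys.argv)>5: print("opt",k,rv.round(1))
    if best is None or np.linalg.norm(rv)<np.linalg.norm(best): best=rv
sh=Rt.inv().apply(np.array([x,y,z])-s["ee_pos"])
print("pos",s["ee_pos"].round(1),"t",round(s["time_s"],2),"gap",round(s["finger_gap"],1),"F",s["contact_force"].round(1),"q",s["q"].round(2)); print("shift",sh.round(1),"rot",best.round(1))
print("down:",Rt.as_matrix()[:,0].round(3),"jaw",Rt.as_matrix()[:,1].round(3))
E
python3 plan.py 590.5 86.7 170 -3.2 v
```

```text
opt 0 [-11.4  -0.    0.1]
opt 180 [1.686e+02 1.000e-01 0.000e+00]
pos [144.8 556.1 213.4] t 0.15 gap 91.5 F [-1.5 -0.  -0.3] q [ 1.3   0.32  1.57  0.    1.26 -0.02]
shift [  43.8 -341.8  549.6] rot [-11.4  -0.    0.1]
down: [-0.    -0.001 -1.   ] jaw [ 0.252  0.968 -0.001]
```

Call:
carry_out --motion '[22,-171,275,-6,0,0,22,-171,275,-6,0,0,22,-171,275,-6,0,0,22,-171,275,-6,0,0,22,-171,275,-6,0,0,22,-171,275,-6,0,0,22,-171,275,-6,0,0,22,-171,275,-6,0,0,22,-171,275,-6,0,0,22,-171,275,-6,0,0]' --grip 0.55

```text
time_s: 0.98
ee_pos: [368.6, 320.5, 191.7]
eef_rot: [0.054, 0.705, -0.054, 0.705]
contact_force: [0.0, 0.5, 0.4]
finger_gap: 70.4
```

```bash
python3 plan.py 590.5 86.7 170 -3.2 
```

```text
pos [368.6 320.5 191.7] t 0.98 gap 70.4 F [0.  0.5 0.4] q [ 0.69  0.2   1.79  0.    1.15 -0.73]
shift [  21.5 -197.   255.1] rot [-5.6 -0.   0. ]
down: [-0.001 -0.    -1.   ] jaw [ 0.153  0.988 -0.   ]
```

Works as expected.

Call:
carry_out --motion '[22,-197,255,-5.6,0,0,22,-197,255,-5.6,0,0,22,-197,255,-5.6,0,0,22,-197,255,-5.6,0,0,22,-197,255,-5.6,0,0,22,-197,255,-5.6,0,0,22,-197,255,-5.6,0,0,22,-197,255,-5.6,0,0,22,-197,255,-5.6,0,0,22,-197,255,-5.6,0,0]'

```text
time_s: 1.82
ee_pos: [590.9, 89.2, 169.1]
eef_rot: [0.019, 0.707, -0.019, 0.706]
contact_force: [-0.3, 0.5, 0.8]
finger_gap: 70.7
```

```bash
python3 plan.py 590.5 86.7 14 -3.2; python3 - <<'E'
from h import *
s=telemetry.state(); P=campose("wrist",s)
p,d=read_camera("wrist"); X=cloud(P,d); f=X.reshape(-1,3)
q=f[(f[:,0]>560)&(f[:,0]<630)&(f[:,1]>50)&(f[:,1]<125)&(f[:,2]>62)&(f[:,2]<90)]
print(len(q),((q.min(0)+q.max(0))/2).round(1),(q.max(0)-q.min(0)).round(1))
cv2.imwrite("pics/w1.png",p[:,:,::-1])
E
```

```text
pos [590.9  89.2 169.1] t 1.82 gap 70.7 F [-0.3  0.5  0.8] q [ 0.13  0.39  1.58  0.    1.18 -1.39]
shift [155.1  -2.6   0. ] rot [ 0.1 -0.1 -0. ]
down: [-0.002  0.001 -1.   ] jaw [0.053 0.999 0.001]
675 [588.8  84.7  69.6] [35.  35.2 15.2]
```

View pics/w1.png

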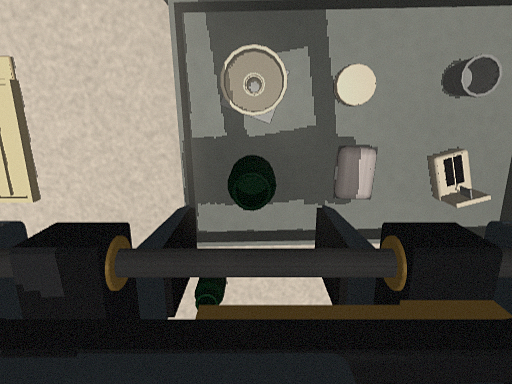

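Wrist view: bottle at (252,182) sits between the fingers, funnel (254,80), cap (355,85), pillbox (355,172). I'll descend.

Call:
carry_out --motion '[35,-3,0,0,0,0,70,-3,0,0,0,0,100,-3,0,0,0,0,125,-3,0,0,0,0,145,-3,0,0,0,0,155,-3,0,0,0,0,155,-3,0,0,0,0,155,-3,0,0,0,0]'

```text
time_s: 2.53
ee_pos: [590.3, 87.1, 15.5]
eef_rot: [0.018, 0.707, -0.018, 0.707]
contact_force: [1.2, 0.1, 0.4]
finger_gap: 70.7
```

Call:
carry_out --motion '[0,0,0,0,0,0,0,0,0,0,0,0,0,0,0,0,0,0,0,0,0,0,0,0,0,0,0,0,0,0,0,0,0,0,0,0]' --grip -1 --force 15

```text
time_s: 3.03
ee_pos: [591.1, 85.8, 16.1]
eef_rot: [0.019, 0.706, -0.018, 0.707]
contact_force: [-1.0, 0.7, 5.8]
finger_gap: 48.5
```

Call:
carry_out --motion '[-20,0,0,0,0,0,-50,0,0,0,0,0,-80,0,0,0,0,0,-90,0,0,0,0,0,-90,0,0,0,0,0,-90,0,0,0,0,0]' --force 25

```text
time_s: 3.53
ee_pos: [589.9, 85.6, 104.2]
eef_rot: [0.019, 0.707, -0.019, 0.707]
contact_force: [-0.4, -0.7, -3.0]
finger_gap: 48.3
```

```bash
python3 plan.py 543.8 -101.5 60 -3.2
```

```text
pos [589.9  85.6 104.2] t 3.53 gap 48.3 F [-0.4 -0.7 -3. ] q [ 0.12  0.44  1.67  0.    1.03 -1.39]
shift [  44.3 -189.3  -36.2] rot [ 0.2 -0.   0. ]
down: [-0.001 -0.    -1.   ] jaw [ 0.052  0.999 -0.   ]
```

Call:
carry_out --motion '[0,-25,-5,0,0,0,0,-60,-12,0,0,0,0,-95,-18,0,0,0,0,-130,-25,0,0,0,0,-160,-31,0,0,0,10,-180,-35,0,0,0,25,-189,-36,0,0,0,40,-189,-36,0,0,0,44,-189,-36,0,0,0,44,-189,-36,0,0,0]'

```text
time_s: 4.37
ee_pos: [542.3, -100.7, 57.9]
eef_rot: [0.019, 0.709, -0.018, 0.704]
contact_force: [-0.8, -0.5, -1.2]
finger_gap: 47.7
```

```bash
python3 plan.py 543.8 -101.5 12 -3.2
```

```text
pos [ 542.3 -100.7   57.9] t 4.37 gap 47.7 F [-0.8 -0.5 -1.2] q [-0.2   0.43  1.83  0.    0.89 -1.72]
shift [45.9 -0.8  1.9] rot [ 0.2 -0.4 -0.1]
down: [-0.007  0.002 -1.   ] jaw [0.053 0.999 0.001]
```

Call:
carry_out --motion '[20,0,0,0,0,0,34,0,0,0,0,0,42,0,0,0,0,0,45,0,0,0,0,0,46.5,0,0,0,0,0,46.5,0,0,0,0,0,46.5,0,0,0,0,0]'

```text
time_s: 4.95
ee_pos: [545.3, -101.1, 15.2]
eef_rot: [0.018, 0.706, -0.018, 0.707]
contact_force: [0.0, -0.5, -1.0]
finger_gap: 48.1
```

```bash
python3 plan.py 543.8 -101.5 12 -3.2; python3 - <<'E'
from h import *
p,d=read_camera("side"); cv2.imwrite("pics/s2.png",cv2.resize(p[90:250,160:360,::-1],None,fx=3,fy=3))
E
```

```text
pos [ 545.3 -101.1   15.2] t 4.95 gap 48.1 F [ 0.  -0.5 -1. ] q [-0.2   0.49  1.87  0.    0.78 -1.72]
shift [ 3.2 -0.5 -1.5] rot [0.2 0.1 0. ]
down: [ 0.001 -0.    -1.   ] jaw [ 0.052  0.999 -0.   ]
```

View pics/s2.png

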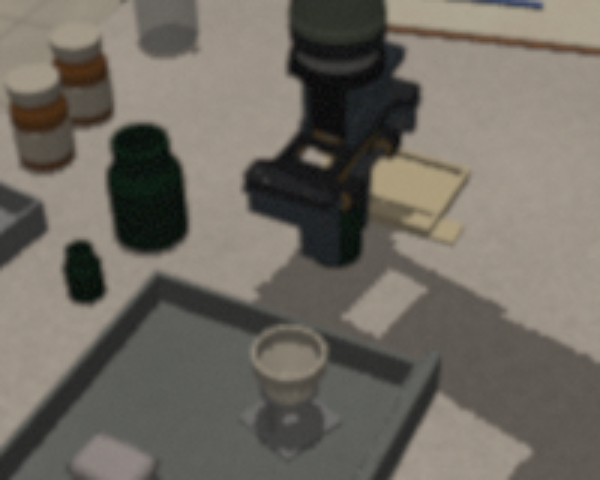

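Bottle is held upright at about (340,240) in the crop, just above the worktop. Lowering slowly until it touches.

Call:
carry_out --motion '[1,0,-1,0,0,0,2,0,-1,0,0,0,3,0,-1,0,0,0,3.5,0,-1,0,0,0,3.5,0,-1,0,0,0,3.5,0,-1,0,0,0]'

```text
time_s: 5.5
ee_pos: [543.6, -101.1, 11.1]
eef_rot: [0.019, 0.707, -0.018, 0.707]
contact_force: [-0.2, -0.7, 1.2]
finger_gap: 48.3
```

Contact (+1.2 N). Release.

Call:
carry_out --motion '[0,0,0,0,0,0,0,0,0,0,0,0,0,0,0,0,0,0,0,0,0,0,0,0,0,0,0,0,0,0]' --grip 0.5

```text
time_s: 5.92
ee_pos: [543.8, -101.1, 10.9]
eef_rot: [0.019, 0.707, -0.018, 0.707]
contact_force: [-0.1, 0.3, 0.3]
finger_gap: 68.4
```

Call:
carry_out --motion '[-25,0,0,0,0,0,-60,0,0,0,0,0,-100,0,0,0,0,0,-140,0,0,0,0,0,-165,0,0,0,0,0,-165,0,0,0,0,0,-165,0,0,0,0,0]'

```text
time_s: 6.5
ee_pos: [544.4, -101.2, 177.6]
eef_rot: [0.018, 0.706, -0.019, 0.708]
contact_force: [0.4, 0.0, -0.3]
finger_gap: 68.4
```

```bash
python3 plan.py 497.7 93.3 150 -3.2; python3 - <<'E'
from h import *
s=telemetry.state(); P=campose("wrist",s)
p,d=read_camera("wrist"); X=cloud(P,d); f=X.reshape(-1,3)
cv2.imwrite("pics/w3.png",p[:,:,::-1])
def rep(n,f):
    q=f[(f[:,0]>500)&(f[:,0]<590)&(f[:,1]>-140)&(f[:,1]<-60)&(f[:,2]>60)&(f[:,2]<90)]
    print(n,len(q),((q.min(0)+q.max(0))/2).round(1),(q.max(0)-q.min(0)).round(1))
rep("w",f)
p,d=read_camera("side"); cv2.imwrite("pics/s3.png",p[:,:,::-1]); rep("s",cloud(campose("side"),d).reshape(-1,3))
E
```

```text
pos [ 544.4 -101.2  177.6] t 6.5 gap 68.4 F [ 0.4  0.  -0.3] q [-0.2   0.31  1.67  0.    1.15 -1.72]
shift [ 27.3 191.8 -56.9] rot [0.2 0.2 0. ]
down: [ 0.004 -0.001 -1.   ] jaw [ 0.052  0.999 -0.   ]
w 576 [ 541.4 -101.9   66.1] [35.2 34.8 12.2]
s 102 [543.  -99.1  65.2] [34.7 34.6 10.3]
```

View pics/w3.png

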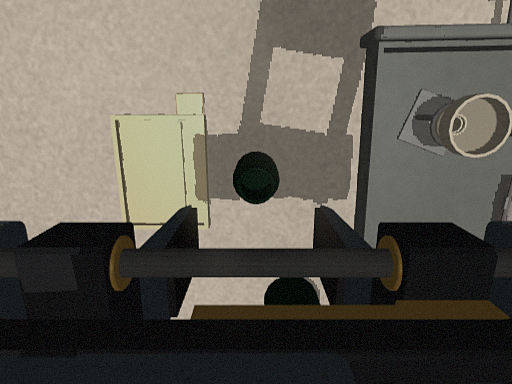

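Bottle stands at wrist px (256,178), mouth at about (542,-101). Now to the funnel.

Call:
carry_out --motion '[0,25,-7,0,0,0,5,65,-19,0,0,0,10,105,-31,0,0,0,18,145,-43,0,0,0,24,175,-52,0,0,0,27,192,-57,0,0,0,27,192,-57,0,0,0,27,192,-57,0,0,0,27,192,-57,0,0,0]' --grip 0.62

```text
time_s: 7.35
ee_pos: [496.6, 92.9, 148.1]
eef_rot: [0.018, 0.707, -0.019, 0.706]
contact_force: [0.2, -0.0, 0.0]
finger_gap: 73.7
```

```bash
python3 plan.py 497.7 93.3 55 -3.2; python3 - <<'E'
from h import *
s=telemetry.state(); P=campose("wrist",s)
p,d=read_camera("wrist"); f=cloud(P,d).reshape(-1,3)
q=f[(f[:,0]>460)&(f[:,0]<540)&(f[:,1]>50)&(f[:,1]<130)&(f[:,2]>74)&(f[:,2]<90)]
print(len(q),((q.min(0)+q.max(0))/2).round(1),(q.max(0)-q.min(0)).round(1))
q=f[(f[:,0]>570)&(f[:,0]<620)&(f[:,1]>165)&(f[:,1]<225)&(f[:,2]>20)&(f[:,2]<35)];print(len(q))
E
```

```text
pos [496.6  92.9 148.1] t 7.35 gap 73.7 F [ 0.2 -0.   0. ] q [ 0.16  0.27  1.82 -0.    1.06 -1.36]
shift [93.1  0.5  1.2] rot [ 0.2 -0.1  0.1]
down: [-0.002 -0.001 -1.   ] jaw [ 0.052  0.999 -0.001]
995 [495.9  91.8  79.3] [53.6 52.9 10.6]
0
```

Call:
carry_out --motion '[30,0,1,0,0,0,55,0,1,0,0,0,75,0,1,0,0,0,88,0,1,0,0,0,93,0,1,0,0,0,93,0,1,0,0,0,93,0,1,0,0,0]'

```text
time_s: 7.98
ee_pos: [498.5, 93.0, 56.3]
eef_rot: [0.019, 0.707, -0.019, 0.707]
contact_force: [-0.3, 0.5, 0.1]
finger_gap: 73.6
```

Call:
carry_out --motion '[0,0,0,0,0,0,0,0,0,0,0,0,0,0,0,0,0,0,0,0,0,0,0,0,0,0,0,0,0,0,0,0,0,0,0,0]' --grip -1 --force 8

```text
time_s: 8.48
ee_pos: [498.3, 93.7, 56.7]
eef_rot: [0.019, 0.706, -0.018, 0.707]
contact_force: [-0.1, -0.6, 5.4]
finger_gap: 54.4
```

Call:
carry_out --motion '[-10,0,0,0,0,0,-30,0,0,0,0,0,-60,0,0,0,0,0,-90,0,0,0,0,0,-110,0,0,0,0,0,-110,0,0,0,0,0,-110,0,0,0,0,0]'

```text
time_s: 9.07
ee_pos: [498.1, 93.8, 167.0]
eef_rot: [0.019, 0.706, -0.018, 0.708]
contact_force: [-0.6, 0.9, -1.2]
finger_gap: 54.5
```

```bash
python3 plan.py 542.5 -101 140 -3.2; python3 - <<'E'
from h import *
s=telemetry.state();zt=s["ee_pos"]
p,d=read_camera("side"); cv2.imwrite("pics/s4.png",p[:,:,::-1])
p,d=read_camera("top"); cv2.imwrite("pics/t4.png",p[:,:,::-1])
E
```

```text
pos [498.1  93.8 167. ] t 9.07 gap 54.5 F [-0.6  0.9 -1.2] q [ 0.16  0.25  1.79  0.    1.1  -1.36]
shift [  27.  -192.2   54.5] rot [ 0.2  0.1 -0. ]
down: [ 0.002  0.001 -1.   ] jaw [0.052 0.999 0.001]
```

View pics/s4.png

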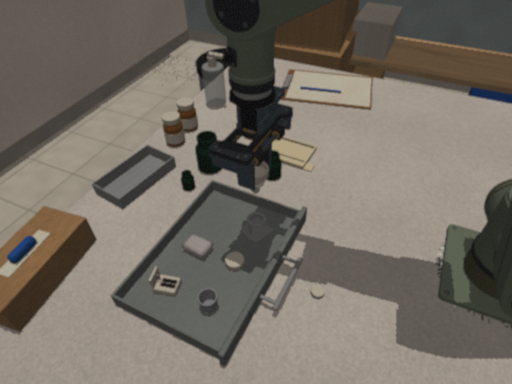

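Funnel is gripped and hangs upright at (262,178). Carry over the bottle.

Call:
carry_out --motion '[0,-20,6,0,0,0,0,-50,14,0,0,0,5,-85,24,0,0,0,10,-120,34,0,0,0,15,-152,43,0,0,0,20,-176,50,0,0,0,25,-188,53,0,0,0,27,-192,54.5,0,0,0,27,-192,54.5,0,0,0,27,-192,54.5,0,0,0]'

```text
time_s: 10.0
ee_pos: [541.5, -99.8, 138.3]
eef_rot: [0.019, 0.708, -0.018, 0.706]
contact_force: [0.3, 0.5, 0.1]
finger_gap: 54.5
```

```bash
python3 plan.py 542.5 -101 84 -3.2; python3 - <<'E'
from h import *
P=campose("side"); p,d=read_camera("side"); cv2.imwrite("pics/s5.png",cv2.resize(p[110:200,220:340,::-1],None,fx=6,fy=6,interpolation=cv2.INTER_CUBIC))
P=campose("wrist");p,d=read_camera("wrist"); cv2.imwrite("pics/w5.png",p[:,:,::-1])
E
```

```text
pos [541.5 -99.8 138.3] t 10.0 gap 54.5 F [0.3 0.5 0.1] q [-0.2   0.34  1.73  0.    1.07 -1.72]
shift [54.3 -1.2  1.1] rot [ 0.2 -0.1 -0.1]
down: [-0.002  0.001 -1.   ] jaw [0.052 0.999 0.001]
```

View pics/s5.png

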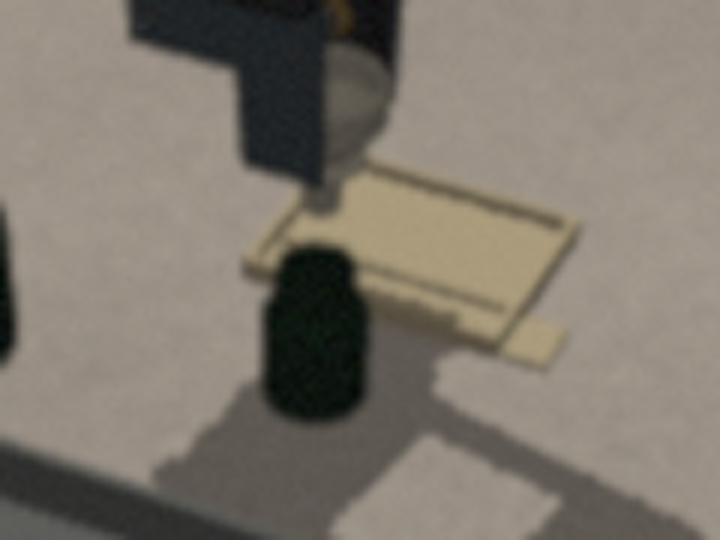

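View pics/w5.png

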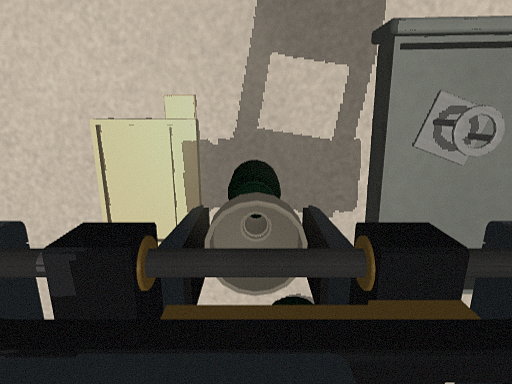

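Spout tip (322,205) is over the bottle's mouth (318,255) in the side crop, and in line with it in the wrist view (255 vs 253). Lowering gently.

Call:
carry_out --motion '[10,-1,1,0,0,0,20,-1,1,0,0,0,28,-1,1,0,0,0,35,-1,1,0,0,0,41,-1,1,0,0,0,46,-1,1,0,0,0,50,-1,1,0,0,0,52,-1,1,0,0,0,52,-1,1,0,0,0]'

```text
time_s: 10.85
ee_pos: [542.9, -102.0, 86.5]
eef_rot: [0.019, 0.707, -0.018, 0.707]
contact_force: [-0.1, -0.1, -0.5]
finger_gap: 54.4
```

Call:
carry_out --motion '[1,0,0,0,0,0,2,0,0,0,0,0,3,0,0,0,0,0,4,0,0,0,0,0,4.5,0,0,0,0,0,4.5,0,0,0,0,0]'

```text
time_s: 11.35
ee_pos: [543.0, -102.0, 82.3]
eef_rot: [0.019, 0.707, -0.018, 0.707]
contact_force: [-0.7, -0.4, -0.8]
finger_gap: 54.7
```

Call:
carry_out --motion '[0.5,0,0,0,0,0,1,0,0,0,0,0,1.5,0,0,0,0,0,1.5,0,0,0,0,0,1.5,0,0,0,0,0]'

```text
time_s: 11.77
ee_pos: [543.3, -102.1, 81.7]
eef_rot: [0.018, 0.707, -0.019, 0.707]
contact_force: [-2.0, 0.3, 5.3]
finger_gap: 54.0
```

Seated (5 N, at the predicted 81.7). Release and rise straight up.

Call:
carry_out --motion '[-0.5,0,0,0,0,0,-0.5,0,0,0,0,0,-0.5,0,0,0,0,0,-0.5,0,0,0,0,0,-0.5,0,0,0,0,0]' --grip 0.62

```text
time_s: 12.18
ee_pos: [543.0, -102.0, 81.2]
eef_rot: [0.019, 0.707, -0.018, 0.707]
contact_force: [0.4, -0.5, 0.3]
finger_gap: 74.1
```

Call:
carry_out --motion '[-15,0,0,0,0,0,-40,0,0,0,0,0,-70,0,0,0,0,0,-100,0,0,0,0,0,-110,0,0,0,0,0,-110,0,0,0,0,0]'

```text
time_s: 12.68
ee_pos: [544.8, -102.4, 194.2]
eef_rot: [0.018, 0.705, -0.019, 0.709]
contact_force: [1.0, 0.5, -0.7]
finger_gap: 73.8
```

```bash
python3 plan.py 590 194.3 150 -6; python3 - <<'E'
from h import *
P=campose("side"); p,d=read_camera("side"); cv2.imwrite("pics/s6.png",cv2.resize(p[90:200,220:340,::-1],None,fx=5,fy=5,interpolation=cv2.INTER_CUBIC))
f=cloud(P,d).reshape(-1,3)
q=f[(f[:,0]>500)&(f[:,0]<590)&(f[:,1]>-140)&(f[:,1]<-60)&(f[:,2]>92)&(f[:,2]<115)]
print(len(q),((q.min(0)+q.max(0))/2).round(1),(q.max(0)-q.min(0)).round(1),q[:,2].max())
E
```

```text
pos [ 544.8 -102.4  194.2] t 12.68 gap 73.8 F [ 1.   0.5 -0.7] q [-0.21  0.3   1.65  0.    1.19 -1.73]
shift [ 44.1 298.7  29.4] rot [3.  0.4 0. ]
down: [ 0.006 -0.001 -1.   ] jaw [ 0.052  0.999 -0.001]
220 [ 542.2 -100.6  100. ] [52.8 54.5 15.9] 107.97861147041158
```

View pics/s6.png

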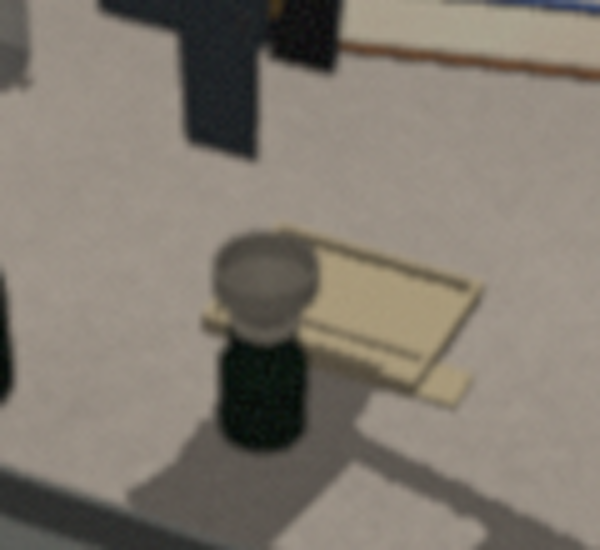

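Funnel is seated upright on the bottle at crop (265,290), measured (542,-101) with its top at 107 mm. Next the pillbox.

Call:
carry_out --motion '[0,35,3,0,0,0,5,75,7,0,0,0,10,115,11,0,0,0,15,155,15,1,0,0,20,195,19,2,0,0,30,235,23,3,0,0,38,270,27,3,0,0,44,293,29,3,0,0,44,299,29,3,0,0,44,299,29,3,0,0]' --grip 0.5

```text
time_s: 13.57
ee_pos: [586.2, 196.2, 144.5]
eef_rot: [0.035, 0.708, -0.037, 0.704]
contact_force: [0.4, -0.4, 1.4]
finger_gap: 68.5
```

```bash
python3 plan.py 590 194.3 9 -6; python3 - <<'E'
from h import *
s=telemetry.state(); P=campose("wrist",s)
p,d=read_camera("wrist"); f=cloud(P,d).reshape(-1,3);cv2.imwrite("pics/w7.png",p[:,:,::-1])
q=f[(f[:,0]>550)&(f[:,0]<630)&(f[:,1]>150)&(f[:,1]<230)&(f[:,2]>20)&(f[:,2]<35)]
print(len(q),cv2.minAreaRect(q[:,:2].astype(np.float32)))
E
```

```text
pos [586.2 196.2 144.5] t 13.57 gap 68.5 F [ 0.4 -0.4  1.4] q [ 0.3   0.44  1.56  0.    1.15 -1.16]
shift [135.5  -1.3   4.6] rot [ 0.2 -0.3  0.1]
down: [-0.005 -0.002 -1.   ] jaw [ 0.102  0.995 -0.002]
2293 ((588.618896484375, 192.36251831054688), (41.52493667602539, 56.86851501464844), 84.947021484375)
```

View pics/w7.png

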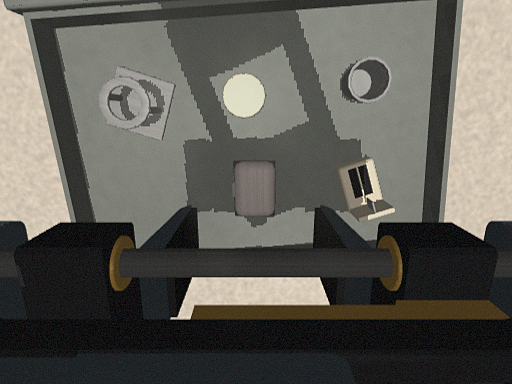

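Pillbox at px (255,188), centred between the fingers; the splitter (362,190) is clear of them.

Call:
carry_out --motion '[35,-1,3,0,0,0,70,-2,3,0,0,0,100,-2,3,0,0,0,120,-2,3,0,0,0,130,-2,3,0,0,0,135,-2,3,0,0,0,135,-2,3,0,0,0,135,-2,3,0,0,0]'

```text
time_s: 14.28
ee_pos: [591.4, 192.4, 13.6]
eef_rot: [0.038, 0.705, -0.037, 0.707]
contact_force: [-0.1, -0.5, 0.8]
finger_gap: 68.4
```

Call:
carry_out --motion '[0,0,0,0,0,0,0,0,0,0,0,0,0,0,0,0,0,0,0,0,0,0,0,0,0,0,0,0,0,0,0,0,0,0,0,0,0,0,0,0,0,0]' --grip -1 --force 18

```text
time_s: 14.87
ee_pos: [590.8, 193.0, 13.0]
eef_rot: [0.037, 0.706, -0.037, 0.706]
contact_force: [-0.1, 1.0, 3.8]
finger_gap: 40.1
```

Call:
carry_out --motion '[-15,0,0,0,0,0,-45,0,0,0,0,0,-80,0,0,0,0,0,-115,0,0,0,0,0,-145,0,0,0,0,0,-165,0,0,0,0,0,-165,0,0,0,0,0,-165,0,0,0,0,0]' --force 25

```text
time_s: 15.53
ee_pos: [590.7, 192.8, 177.9]
eef_rot: [0.037, 0.706, -0.037, 0.707]
contact_force: [-0.2, -0.9, -1.2]
finger_gap: 39.8
```

```bash
python3 plan.py 532.4 -305.1 170 -3.2
```

```text
pos [590.7 192.8 177.9] t 15.53 gap 39.8 F [-0.2 -0.9 -1.2] q [ 0.3   0.41  1.51 -0.    1.21 -1.17]
shift [   7.6 -501.2   -5.9] rot [-2.8  0.1 -0. ]
down: [ 0.002  0.    -1.   ] jaw [0.104 0.995 0.001]
```

Call:
carry_out --motion '[0,-20,0,0,0,0,0,-50,0,0,0,0,0,-80,0,0,0,0,0,-110,-1,0,0,0,0,-140,-2,-1,0,0,0,-170,-2,-1,0,0,0,-200,-2,-1,0,0,0,-230,-3,-2,0,0,0,-260,-3,-2,0,0,0,-290,-3,-2,0,0]'

```text
time_s: 16.37
ee_pos: [555.3, -96.5, 174.7]
eef_rot: [0.025, 0.708, -0.024, 0.705]
contact_force: [0.4, 0.4, -0.7]
finger_gap: 39.8
```

Call:
carry_out --motion '[0,-30,0,0,0,0,0,-60,0,0,0,0,0,-90,-1,0,0,0,0,-120,-2,-1,0,0,0,-150,-2,-1,0,0,3,-175,-2,-1,0,0,5,-195,-3,-1,0,0,7,-207,-3,-1,0,0,7,-211,-3,-1,0,0,7,-211,-3,-1,0,0]'

```text
time_s: 17.2
ee_pos: [538.8, -305.6, 168.7]
eef_rot: [0.02, 0.708, -0.018, 0.706]
contact_force: [-0.5, -0.0, -0.6]
finger_gap: 39.6
```

Call:
carry_out --motion '[0,0,0,0,0,0,0,0,0,0,0,0]'

```text
time_s: 17.37
ee_pos: [539.6, -304.3, 170.2]
eef_rot: [0.018, 0.707, -0.018, 0.707]
contact_force: [0.5, -1.6, -0.4]
finger_gap: 39.8
```

```bash
python3 plan.py 532.4 -305.1 8 -3.2; python3 - <<'E'
from h import *
P=campose("wrist");p,d=read_camera("wrist"); cv2.imwrite("pics/w8.png",p[:,:,::-1])
E
```

```text
pos [ 539.6 -304.3  170.2] t 17.37 gap 39.8 F [ 0.5 -1.6 -0.4] q [-0.53  0.42  1.52  0.    1.2  -2.05]
shift [162.2  -1.3  -7.1] rot [ 0.3 -0.  -0. ]
down: [-0.     0.001 -1.   ] jaw [0.051 0.999 0.001]
```

View pics/w8.png

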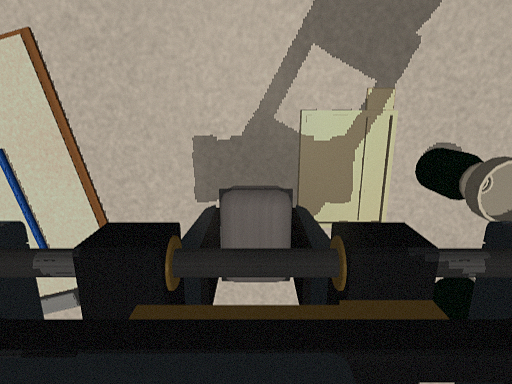

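Pillbox held square at (257,235); tray at (345,165), bottle with funnel to the right. Lower it.

Call:
carry_out --motion '[25,-1,-3,0,0,0,60,-1,-7,0,0,0,95,-1,-7,0,0,0,125,-1,-7,0,0,0,145,-1,-7,0,0,0,155,-1,-7,0,0,0,158,-1,-7,0,0,0,158,-1,-7,0,0,0,158,-1,-7,0,0,0]'

```text
time_s: 18.17
ee_pos: [533.6, -306.6, 13.9]
eef_rot: [0.018, 0.706, -0.019, 0.708]
contact_force: [-0.8, -0.2, 0.5]
finger_gap: 39.5
```

Call:
carry_out --motion '[1,0,0,0,0,0,2,0,0,0,0,0,3,0,0,0,0,0,4,0,0,0,0,0,4.5,0,0,0,0,0,4.5,0,0,0,0,0]'

```text
time_s: 18.67
ee_pos: [532.5, -306.3, 8.0]
eef_rot: [0.019, 0.707, -0.019, 0.707]
contact_force: [-0.1, -0.1, 0.3]
finger_gap: 39.9
```

Call:
carry_out --motion '[0.5,0,0,0,0,0,0.8,0,0,0,0,0,0.8,0,0,0,0,0]'

```text
time_s: 18.92
ee_pos: [532.5, -306.3, 8.0]
eef_rot: [0.018, 0.707, -0.019, 0.707]
contact_force: [-2.1, 1.3, 6.0]
finger_gap: 39.7
```

Call:
carry_out --motion '[0,0,0,0,0,0,0,0,0,0,0,0,0,0,0,0,0,0,0,0,0,0,0,0]' --grip 0.35

```text
time_s: 19.25
ee_pos: [532.4, -306.2, 6.9]
eef_rot: [0.019, 0.707, -0.018, 0.707]
contact_force: [-0.7, -0.4, 0.3]
finger_gap: 61.2
```

Call:
carry_out --motion '[-20,0,0,0,0,0,-55,0,0,0,0,0,-95,0,0,0,0,0,-135,0,0,0,0,0,-163,0,0,0,0,0,-163,0,0,0,0,0,-163,0,0,0,0,0,-163,0,0,0,0,0]'

```text
time_s: 19.92
ee_pos: [531.8, -305.9, 169.2]
eef_rot: [0.019, 0.707, -0.018, 0.706]
contact_force: [-0.6, -0.1, -0.0]
finger_gap: 61.6
```

```bash
python3 plan.py 501.3 194.2 170 -3.2; python3 - <<'E'
from h import *
P=campose("wrist");p,d=read_camera("wrist"); cv2.imwrite("pics/w9.png",p[:,:,::-1]); f=cloud(P,d).reshape(-1,3)
q=f[(f[:,0]>480)&(f[:,0]<590)&(f[:,1]>-350)&(f[:,1]<-265)&(f[:,2]>14)&(f[:,2]<35)]
print(len(q),cv2.minAreaRect(q[:,:2].astype(np.float32)),np.median(q[:,2]))
E
```

```text
pos [ 531.8 -305.9  169.2] t 19.92 gap 61.6 F [-0.6 -0.1 -0. ] q [-0.54  0.41  1.54  0.    1.19 -2.06]
shift [-3.000e-01  4.978e+02 -5.660e+01] rot [ 0.2 -0.1 -0.1]
down: [-0.001  0.001 -1.   ] jaw [0.052 0.999 0.001]
1966 ((530.1414184570312, -307.8484802246094), (41.478939056396484, 56.84053039550781), 86.49322509765625) 23.574091255032357
```

View pics/w9.png

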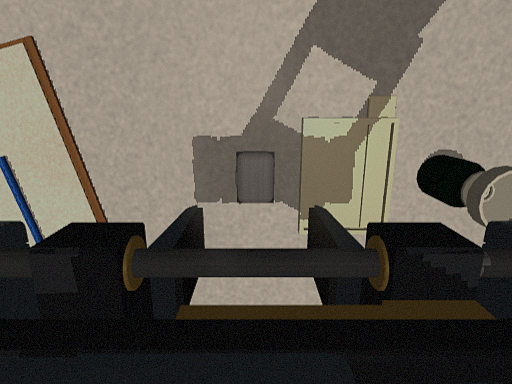

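Pillbox is down at px (255,177), parallel to the tray, about (531.5,-306). Now the cap.

Call:
carry_out --motion '[0,35,-4,0,0,0,0,70,-8,0,0,0,0,105,-12,0,0,0,0,140,-16,0,0,0,0,175,-20,0,0,0,0,210,-24,0,0,0,0,245,-28,0,0,0,0,280,-32,0,0,0,0,315,-36,0,0,0,0,350,-40,0,0,0]'

```text
time_s: 20.8
ee_pos: [509.4, 46.9, 168.3]
eef_rot: [0.018, 0.708, -0.019, 0.706]
contact_force: [1.0, -1.1, 1.2]
finger_gap: 61.8
```

Call:
carry_out --motion '[0,35,-4,0,0,0,10,70,-8,0,0,0,20,105,-12,0,0,0,30,130,-15,0,0,0,30,145,-17,0,0,0,30,148,-17,0,0,0,30,148,-17,0,0,0,30,148,-17,0,0,0,30,148,-17,0,0,0]'

```text
time_s: 21.55
ee_pos: [501.6, 192.8, 139.9]
eef_rot: [0.019, 0.707, -0.019, 0.707]
contact_force: [0.1, 0.1, 0.1]
finger_gap: 61.9
```

```bash
python3 plan.py 501.3 194.2 8 -3.2; python3 - <<'E'
from h import *
P=campose("wrist");p,d=read_camera("wrist"); cv2.imwrite("pics/w10.png",p[:,:,::-1]); f=cloud(P,d).reshape(-1,3)
q=f[(f[:,0]>460)&(f[:,0]<545)&(f[:,1]>150)&(f[:,1]<240)&(f[:,2]>13)&(f[:,2]<30)]
print(len(q),((q.min(0)+q.max(0))/2).round(1),(q.max(0)-q.min(0)).round(1))
E
```

```text
pos [501.6 192.8 139.9] t 21.55 gap 61.9 F [0.1 0.1 0.1] q [ 0.35  0.32  1.76 -0.    1.06 -1.17]
shift [131.9   1.4  -0.3] rot [ 0.1 -0.   0. ]
down: [-0.    -0.001 -1.   ] jaw [ 0.053  0.999 -0.001]
1288 [499.8 192.5  18.4] [39.4 39.2 10.2]
```

View pics/w10.png

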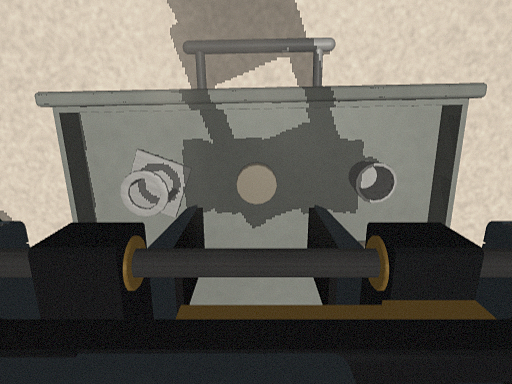

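Cap at (257,184), 39–40 mm wide, so the right one; cup (375,181) and ring (146,192) are clear of the fingers.

Call:
carry_out --motion '[35,1,0,0,0,0,70,1,0,0,0,0,100,1,0,0,0,0,118,1,0,0,0,0,128,1,0,0,0,0,132,1,0,0,0,0,132,1,0,0,0,0,132,1,0,0,0,0]'

```text
time_s: 22.27
ee_pos: [502.7, 195.1, 9.2]
eef_rot: [0.019, 0.706, -0.018, 0.708]
contact_force: [0.4, 0.2, 1.1]
finger_gap: 61.4
```

Call:
carry_out --motion '[0,0,0,0,0,0,0,0,0,0,0,0,0,0,0,0,0,0,0,0,0,0,0,0,0,0,0,0,0,0,0,0,0,0,0,0]' --grip -1 --force 12

```text
time_s: 22.77
ee_pos: [502.0, 195.3, 8.9]
eef_rot: [0.019, 0.706, -0.018, 0.707]
contact_force: [-0.1, -0.7, 5.3]
finger_gap: 40.1
```

Call:
carry_out --motion '[-15,0,0,0,0,0,-45,0,0,0,0,0,-80,0,0,0,0,0,-115,0,0,0,0,0,-145,0,0,0,0,0,-165,0,0,0,0,0,-165,0,0,0,0,0,-165,0,0,0,0,0]'

```text
time_s: 23.43
ee_pos: [501.9, 195.2, 173.8]
eef_rot: [0.019, 0.706, -0.018, 0.708]
contact_force: [-0.1, -0.6, -0.6]
finger_gap: 39.6
```

```bash
python3 plan.py 609.5 -310.5 165 -3.2
```

```text
pos [501.9 195.2 173.8] t 23.43 gap 39.6 F [-0.1 -0.6 -0.6] q [ 0.35  0.29  1.71  0.    1.14 -1.17]
shift [   8.6 -499.4  133.9] rot [ 0.2  0.1 -0. ]
down: [ 0.002  0.001 -1.   ] jaw [0.052 0.999 0.001]
```

Call:
carry_out --motion '[0,-20,5,0,0,0,0,-50,13,0,0,0,0,-80,21,0,0,0,0,-110,29,0,0,0,0,-140,37,0,0,0,0,-170,45,0,0,0,0,-200,53,0,0,0,0,-230,61,0,0,0,0,-260,69,0,0,0,0,-290,77,0,0,0]'

```text
time_s: 24.27
ee_pos: [562.1, -99.9, 170.6]
eef_rot: [0.019, 0.708, -0.018, 0.705]
contact_force: [1.1, -0.8, -0.0]
finger_gap: 39.6
```

Call:
carry_out --motion '[0,-30,8,0,0,0,0,-60,16,0,0,0,0,-90,24,0,0,0,0,-120,32,0,0,0,0,-150,41,0,0,0,4,-178,49,0,0,0,9,-198,55,0,0,0,9,-207,57,0,0,0,9,-209,57,0,0,0,9,-209,57,0,0,0]'

```text
time_s: 25.1
ee_pos: [608.5, -309.8, 162.6]
eef_rot: [0.019, 0.708, -0.018, 0.706]
contact_force: [0.6, 0.3, 0.2]
finger_gap: 39.5
```

Call:
carry_out --motion '[0,0,0,0,0,0,0,0,0,0,0,0]'

```text
time_s: 25.27
ee_pos: [609.2, -308.8, 164.3]
eef_rot: [0.018, 0.707, -0.018, 0.707]
contact_force: [-0.2, 0.2, 1.0]
finger_gap: 39.6
```

```bash
python3 plan.py 609.5 -310.5 8 -3.2
```

```text
pos [ 609.2 -308.8  164.3] t 25.27 gap 39.6 F [-0.2  0.2  1. ] q [-0.49  0.52  1.37  0.    1.26 -2.01]
shift [156.3  -1.8   0.4] rot [ 0.3 -0.  -0. ]
down: [-0.     0.001 -1.   ] jaw [0.051 0.999 0.001]
```

Call:
carry_out --motion '[25,-2,0,0,0,0,60,-2,0,0,0,0,95,-2,0,0,0,0,122,-2,0,0,0,0,142,-2,0,0,0,0,151,-2,0,0,0,0,154,-2,0,0,0,0,154,-2,0,0,0,0,154,-2,0,0,0,0]'

```text
time_s: 26.02
ee_pos: [610.4, -312.5, 11.9]
eef_rot: [0.018, 0.706, -0.019, 0.708]
contact_force: [-0.5, 0.3, 0.3]
finger_gap: 39.4
```

Call:
carry_out --motion '[1,0,0,0,0,0,2,0,0,0,0,0,3,0,0,0,0,0,4,0,0,0,0,0,5,0,0,0,0,0,5.5,0,0,0,0,0,5.5,0,0,0,0,0,5.5,0,0,0,0,0]'

```text
time_s: 26.68
ee_pos: [609.2, -312.3, 4.5]
eef_rot: [0.019, 0.707, -0.018, 0.707]
contact_force: [-0.7, -0.5, 0.2]
finger_gap: 39.3
```

Call:
carry_out --motion '[0.4,0.5,0,0,0,0,0.8,1,0,0,0,0,0.8,1,0,0,0,0,0.8,1,0,0,0,0]'

```text
time_s: 27.02
ee_pos: [609.4, -311.4, 3.9]
eef_rot: [0.018, 0.707, -0.019, 0.707]
contact_force: [-0.0, -0.1, 0.7]
finger_gap: 39.5
```

Call:
carry_out --motion '[0,0,0,0,0,0,0,0,0,0,0,0,0,0,0,0,0,0,0,0,0,0,0,0]' --grip 0.35

```text
time_s: 27.35
ee_pos: [609.2, -311.2, 3.7]
eef_rot: [0.019, 0.707, -0.018, 0.707]
contact_force: [0.1, -1.0, -0.3]
finger_gap: 60.8
```

Call:
carry_out --motion '[-20,0,0,0,0,0,-55,0,0,0,0,0,-95,0,0,0,0,0,-135,0,0,0,0,0,-170,0,0,0,0,0,-200,0,0,0,0,0,-200,0,0,0,0,0,-200,0,0,0,0,0]'

```text
time_s: 28.02
ee_pos: [610.1, -311.7, 206.3]
eef_rot: [0.018, 0.705, -0.019, 0.708]
contact_force: [0.0, 0.7, -0.3]
finger_gap: 61.6
```

Call:
carry_out --motion '[0,40,0,0,0,0,0,80,0,0,0,0,0,120,0,0,0,0,0,160,0,0,0,0,0,200,0,0,0,0,0,240,0,0,0,0,0,280,0,0,0,0,0,320,0,0,0,0,0,360,0,0,0,0,0,360,0,0,0,0]'

```text
time_s: 28.85
ee_pos: [627.0, 55.3, 201.5]
eef_rot: [0.018, 0.708, -0.015, 0.706]
contact_force: [-1.0, -0.5, 0.0]
finger_gap: 61.5
```

```bash
python3 - <<'E'
from h import *
for n in ("top","side"):
    P=campose(n);p,d=read_camera(n); cv2.imwrite(f"pics/{n}F.png",p[:,:,::-1]); f=cloud(P,d).reshape(-1,3)
    for k,(a,b,c,e,z0,z1) in dict(pill=(490,575,-345,-265,13,35),cap=(580,650,-350,-270,8,30),neck=(500,590,-140,-60,60,68),body=(500,590,-140,-60,20,45),funnel=(500,590,-140,-60,92,115),cup=(470,540,270,340,20,60),split=(560,640,265,340,10,60)).items():
        q=f[(f[:,0]>a)&(f[:,0]<b)&(f[:,1]>c)&(f[:,1]<e)&(f[:,2]>z0)&(f[:,2]<z1)]
        if len(q)>5: print(n,k,len(q),((q.min(0)+q.max(0))/2).round(1),(q.max(0)-q.min(0)).round(1),np.round(cv2.minAreaRect(q[:,:2].astype(np.float32))[2],1),"zmax",q[:,2].max().round(1))
print(telemetry.state()["time_s"])
E
```

```text
top pill 332 [ 531.5 -305.9   21.1] [56.3 43.4 15.8] 86.8 zmax 29.0
top cap 179 [ 608.5 -310.8   14. ] [38.9 40.2 11.6] 23.4 zmax 19.9
top neck 7 [ 548.8 -103.4   64.2] [ 4.9 12.2  4.9] 78.2 zmax 66.7
top body 43 [533.5 -98.2  32.4] [28.1 42.5 24.6] 82.4 zmax 44.7
top funnel 124 [ 541.9 -100.8  100.4] [52.1 51.7 16.7] 46.1 zmax 108.7
top cup 114 [500.7 301.9  31.4] [36.  37.6 22.4] 64.9 zmax 42.6
top split 321 [599.2 298.3  30.7] [53.7 44.  41. ] 13.1 zmax 51.2
side pill 173 [ 531.7 -302.8   18.9] [55.8 42.  11.3] 87.7 zmax 24.5
side cap 93 [ 608.5 -310.6   12.7] [39.1 41.7  8.8] 49.0 zmax 17.1
side neck 35 [542.6 -89.8  64.2] [34.7 16.1  7.6] 7.6 zmax 68.0
side body 142 [543.1 -93.6  32.4] [46.4 39.5 24.6] 23.8 zmax 44.7
side funnel 218 [542.3 -99.7  99.8] [52.9 56.5 15.1] 51.4 zmax 107.3
side cup 265 [501.1 302.1  31.2] [36.4 37.7 22.1] 29.3 zmax 42.3
side split 564 [598.  301.5  29.7] [52.4 43.3 39.2] 12.5 zmax 49.2
28.95
```

View pics/topF.png

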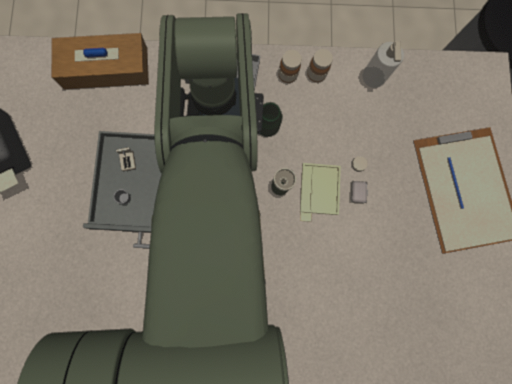

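View pics/sideF.png

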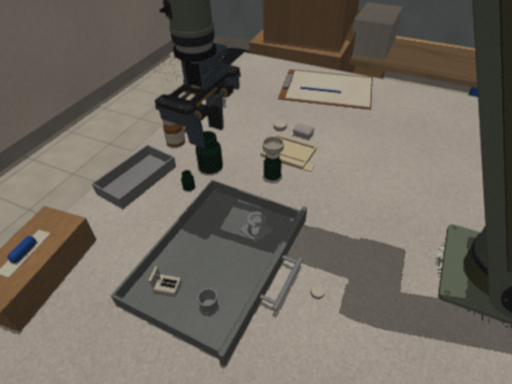

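Final views: bottle with funnel at top px (284,182), tray (320,190), pillbox (360,192), cap (359,164). The cup (122,198) and splitter (126,160) have not moved, and the gripper is clear. Let the arm settle, then hand in.

Call:
carry_out --motion '[0,0,0,0,0,0,0,0,0,0,0,0,0,0,0,0,0,0,0,0,0,0,0,0,0,0,0,0,0,0,0,0,0,0,0,0]'

```text
time_s: 29.45
ee_pos: [628.2, 47.5, 203.9]
eef_rot: [0.019, 0.707, -0.019, 0.707]
contact_force: [1.1, 0.1, -0.2]
finger_gap: 61.2
```

```bash
python3 -c "
from station import finish_job; print(finish_job())"
```

```text
the job is handed in; nothing more can be done
None
```

I moved the bottle, the funnel, the pillbox and the cap from the drawer to their places round the tray and handed the job in at about 29.5 s. No verdict was reported.

My last checks, from the top and side cameras, in the tray's frame unless noted:

| Thing | Measured | Target |
|---|---|---|
| Bottle | x ≈ -1 mm, y ≈ +104 mm | x 0, y 104 |
| Funnel | within about 2 mm of the bottle's axis, top about 107–109 mm high (107 if seated) | on the axis, collar on the mouth |
| Pillbox | x ≈ -1 mm, y ≈ -101 mm, parallel to the tray within about 1° | x 0, y -100, parallel |
| Cap | about 77 mm beyond the pillbox's centre, in line within about 2 mm | 78 mm, in line |

- **Left in the drawer:** the steel cup reads the same as at the start. The splitter reads the same in the side view. In the top view its x reads 3 mm different, but the arm passed close to that view, and it looks unmoved in the picture.
- **Disagreements:** the two cameras differed by up to about 3 mm. The largest was the pillbox's y, -305.9 mm from the top and -302.8 mm from the side. The bottle's neck and body could only be partly seen at the end, because the funnel and the bottle's dark glass hid them. Its position therefore comes from the measurement before the funnel went on and from the pose at which the gripper let it go.

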